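Refit the locking collar on the key cutter's spindle and hold it home

ROBOT

A 6-joint arm with a two-finger parallel gripper is mounted at the origin on the work surface. World frame = base frame: x ahead of the robot, y to its left, z up, the work surface at z = 0. Lengths are in m, angles in rad, forces in N, time in s.
With the tool pointing down it reaches from about 0.3 to 0.775 m from the base axis. Payload 14.6 kg.
Tool frame: the origin (TCP) lies at the very end of the fingers, on their centre line; the grasp point (between the pads) lies 19 mm behind it (hold_point_z is the distance from the TCP to the grasp point, in m); z points along the fingers, y is the direction in which the jaws open and shut (so a half turn about z gives the same grasp; the last joint's range is limited). The gripper opens to 85 mm and grips with 20 to 120 N. Pads are 22 mm wide; open, the fingers measure 114 mm over their backs; the gripper's body (76 mm by 85 mm) begins 54 mm behind the grasp point. The pads swing forward as they close: fully open they stand 13 mm farther back than shut.
Start: joints at [-1.365, 0.3, 1.521, -0, 1.321, -0.067], TCP at [0.148, -0.53, 0.231] pointing down, gripper open.
Joint ranges: [-3.03, 3.03], [-0.79, 2.21], [0.23, 2.52], [-1.04, 4.18], [0, 3.07], [-2.55, 2.55]. Speed limits (rad/s): [2.22, 2.22, 2.57, 3.14, 3.14, 3.14].

INTERFACE

Orientations are given as a unit quaternion [w, x, y, z].
In Python, from plant import read_state, get_image, camera_info, sign_off, hold_point_z gives the robot as it stands.
- The arm moves only by the shell command python3 -m handwheel 'ROWS' [OPENING] [FORCE]. ROWS is JSON, a list of rows, each a list of 2 entries, a list of its own where there are three numbers: the shift along the world's x, y, z in m, then the turn, a rotation vector about the world's x, y, z in rad. A call has 1 to 10 rows; each row shifts and turns the commanded pose from where the row before left it; what a row does not reach is not made up. A row lasts 1/10 s, in which the tool goes at most 50 mm and 8.59 degrees, less where a joint would pass 70% of its speed; a pose out of reach is approached as far as the arm can. A call with a gripper value outside its range is refused whole. OPENING is the opening, from 0 (shut) to 1 (fully open), set as the call begins (- or left out, the last holds). The fingers move at their own pace and stop on an object; FORCE is the grip in N (left out, the last holds). Time passes only in rows, so rows that do not move let the fingers close. It gives the time, the measured TCP pose, the force and the opening at its end, in the units of the state.
- read_state(): the state, without advancing time (a new reading comes with each control period).
- get_image(name): name is "side" or "top" or "wrist"; returns the picture (420x560x3 uint8, red, green, blue); there is no depth.
- camera_info(name): a dict with "fx", "fy", "cx", "cy" (pixels), "pose" (4x4, takes a point from camera to world coordinates); the wrist camera has in their place "hand_eye" (4x4, takes a point from camera to tool coordinates, whose origin is the TCP and whose axes are the flange's). Camera axes: x right, y down, z forward; pixel columns grow to the right and rows downward; lengths in m; the calibration is good to about 2 mm. A picture is of the moment at which its call begins: read the wrist's pose just before it. camera_info takes no time and is no camera call.
- sign_off(): hands the job in, once; it reports no verdict.
The state is a dict: "t": time; "q": joint angles; "dq": joint speeds; "effort": joint torques, N m; "tcp_pos": TCP position; "ee_rot": TCP orientation; "ft_force": force on the tool from outside, world axes, zero at the start; "torque": the same for the moment, N m; "finger_gap": finger opening in m.
Only numpy, scipy, OpenCV 4.12 (cv2) and the standard library are available. Lean on these libraries where they do the work, as an engineer would, in place of code of your own. Each camera call takes 0.05 s, during which the arm holds its last target.

TASK

Take the knurled steel locking collar from the rubber mat, put it knurled end up over the upright spindle of the red key-cutting machine and turn it until the keyway hidden inside it drops over the spindle's cross pin. Then press it down against the spring ring until it is fully home on its seat, and finish while still holding it pressed home, so that I can tighten its grub screw. Leave the other parts and tools where they are.

Things in the scene. Friction and masses are not known exactly. Their poses are not given: they have to be found in the camera images.
- collar_mid (a point): steel locking collar, a round tube 42 mm tall, standing on the mat with its knurled band up. Knurled part 44 mm across, from 18.5 mm above the underside to the top; plain skirt below 40 mm across with a grub-screw hole; through bore 20 mm. About 0.25 kg. Point: on the axis, 21 mm above the underside; z up along the bore.
- collar: the same collar; origin at the centre of its underside. Inside the skirt, unseen from above or the side, a keyway 8 mm wide and 18.5 mm deep opens at the underside on two opposite sides of the bore, so it fits the cross pin at two angles half a turn apart. Which way it lies is not known: these axes do not tell it.
- spindle_nose (a point): upright fixed spindle of the red machine, above the toothed cutter: plain steel nose 18 mm across, tapering to 10 mm over its last 6 mm. Point: centre of its top end, about 158 mm above the bench; z up along the axis. A key vise stands 80 mm or more to the left (+y of the machine), about as high as this point; the cutter (80 mm across) has its top 50 mm below.
- cross_pin (a point): brass pin 5 mm thick across the spindle, out to 14 mm from the axis on both sides; it does not turn. Point: on the axis, at the pin's middle, 28.5 mm below the nose top; x along the pin. With its underside resting on the pin the collar's middle is 5 mm below the nose top; with the keyway over the pin it drops 12 mm onto the spring ring, middle 17 mm below the nose top.
- seat (a point): steel shoulder on which the collar ends, 42 mm below the nose top. Point: centre of its upper face. Fully home, the collar's underside is at this height, its middle 21 mm below the nose top, and the nose end is flush with the collar's top.
- thrust_ring (a joint): copper spring ring 37 mm across round the seat, its free top 4 mm above the seat: 0 when free (up), grows as it is pressed down, 0.004 m when the collar is on its seat. It pushes back with about 5 N at first and 10 N when fully pressed, so the collar rises by 4 mm if it is not held down.
- mat: flat black rubber parts mat, 220 x 220 mm, 3 mm thick, fixed; the collar and three other parts stand on it in a square about 100 mm apart, in any order. Origin: centre of its underside.
- machine: red key-cutting machine with a grey finned motor at its far end, fixed to the bench; the spindle stands 60 mm from its centre towards the robot. Origin: on the bench near the middle of its base, z up, x towards the motor.
- spacer: smooth plain brass spacer ring, 44 mm across, 20 mm tall, stands on the mat. Not needed; leave it where it is. Origin: centre of its underside.
- brush: orange and yellow nylon deburring brush wheel on a grey hub, about 50 mm across, 30 mm tall, stands on the mat. Not needed; leave it where it is. Origin: centre of its underside.
- hexnut: dark steel flanged hexagon nut, 42 mm across, 28 mm tall, stands on the mat. Not needed; leave it where it is. Origin: centre of its underside.
- padlock: brass padlock with a steel shackle, standing, 42 x 22 x 64 mm. Not needed; leave it where it is. Origin: centre of its underside.
- oil: white oil bottle with yellow label and red cap, 52 mm across, 130 mm tall. Not needed; leave it where it is. Origin: centre of its underside.
- hexkey: hex key with a blue T-handle 60 mm wide, lying on the bench, 110 mm long. Not needed; leave it where it is. Origin: centre of its underside.
- blankbox: cardboard box of key blanks, 110 x 70 x 45 mm. Not needed; leave it where it is. Origin: centre of its underside.

How it is judged:
On the way, in this order (a step that is already met when the one before it is completed fails the run):
1. the collar is on the spindle nose, upright (horizontal distance between collar_mid and spindle_nose below 0.003 m and z of collar_mid in the frame of spindle_nose below 0.014 m and angle between collar_mid's own z axis and vertical below 0.15 rad), for 0.1 s.
2. its keyway has dropped over the cross pin (horizontal distance between collar_mid and spindle_nose below 0.003 m and z of collar_mid in the frame of spindle_nose below -0.01 m and angle between collar_mid's own z axis and vertical below 0.12 rad), for 0.1 s.
At the end, for the whole second after the job is handed in: The collar is upright (within 3.5 degrees) on the spindle (within 3 mm of its axis), keyway over the pin, within about 1 mm of its seat with the spring ring pressed down by more than 3 mm, at rest, and the fingers are still holding it there with more than 3 N through the last second (horizontal distance between collar_mid and spindle_nose below 0.003 m and z of collar_mid in the frame of spindle_nose below -0.0198 m and angle between collar_mid's own z axis and vertical below 0.06 rad and value of joint thrust_ring above 0.003 m and contact force between the fingers and collar above 3 N and linear speed of collar below 0.02 m/s); the arm keeps its last pose, push and grip.
It fails at once if another part on the mat was moved by more than 30 mm or tipped over (distance of any of spacer, brush, hexnut from where it was at the start of the episode above 0.03 m or angle between any of spacer, brush, hexnut's own z axis and vertical above 0.5 rad).
It fails at once if the padlock, oil bottle, hex key or box of blanks was moved by more than 30 mm or tipped over (distance of any of padlock, oil, hexkey, blankbox from where it was at the start of the episode above 0.03 m or angle between any of padlock, oil, hexkey, blankbox's own z axis and vertical above 0.5 rad).
It also fails if it takes over 64 s, if anything falls off the work surface, if the arm or the gripper's body presses on something with over 40 N, if the wrist force passes 120 N, or if a joint passes its speed limit or range.

## Working session

There is one attempt and no reset: what is moved stays moved. The work goes in short steps, Python scripts to look and compute and a shell command to move; the robot and the scene stay as the last step left them, time stands still between calls to the robot, and variables do not carry over. Pictures are saved under pics/ and viewed, and the job is handed in when it is done.

```bash
mkdir -p pics
python3 - <<'E'
from plant import *
import cv2
s=read_state();print(s, hold_point_z)
for n in("side","top","wrist"):
    i=camera_info(n);print(n,i)
    cv2.imwrite(f"pics/{n}0.png",get_image(n)[:,:,::-1])
E
```

```text
{'t': 0.0, 'q': array([-1.36461924e+00,  3.00478833e-01,  1.52161064e+00,  2.13214118e-05,
        1.32069970e+00, -6.65844279e-02]), 'dq': array([-5.67410558e-04, -9.78452844e-04, -1.09005312e-03, -1.36328880e-06,
       -2.57390052e-04, -6.27512987e-04]), 'effort': array([-1.67416751e-03, -5.43510783e+01, -3.61796916e+01, -1.69884274e-04,
        4.04852777e-03,  1.06592597e-05]), 'tcp_pos': array([ 0.14812568, -0.52942415,  0.23070457]), 'ee_rot': array([-5.97523084e-04,  9.90714733e-01,  1.35955730e-01, -3.14201098e-05]), 'ft_force': array([-0.10061641,  0.24772417, -0.50644147]), 'torque': array([ 0.05226027, -0.00690875, -0.01850792]), 'finger_gap': 0.08502159072660255} 0.0187
side {'fx': 544.1136072897018, 'fy': 544.1136072897018, 'cx': 275.09070402558854, 'cy': 207.68342917307797, 'pose': array([[-0.79036271, -0.44184105,  0.42438575, -0.13951315],
       [-0.61229631,  0.54652481, -0.57131765,  0.71950928],
       [ 0.02049425, -0.711398  , -0.70249048,  1.09880886],
       [ 0.        ,  0.        ,  0.        ,  1.        ]])}
top {'fx': 428.2170367666684, 'fy': 428.217036
[... 173 characters left out ...]
-01,  2.80126872e-02, -1.35129779e-03,
        -7.18145320e-02],
       [-1.07305518e-03, -8.63495482e-02, -9.96264324e-01,
         1.41201343e+00],
       [ 0.00000000e+00,  0.00000000e+00,  0.00000000e+00,
         1.00000000e+00]])}
wrist {'fx': 325.24218987429816, 'fy': 325.24218987429816, 'cx': 281.07683567676617, 'cy': 211.4490344053413, 'hand_eye': array([[ 2.06456890e-04, -9.58451351e-01, -2.85255963e-01,
         7.28714553e-02],
       [ 9.99999977e-01,  2.16511845e-04, -3.71310443e-06,
        -1.10212498e-05],
       [ 6.53201249e-05, -2.85255956e-01,  9.58451374e-01,
        -1.43060941e-01],
       [ 0.00000000e+00,  0.00000000e+00,  0.00000000e+00,
         1.00000000e+00]])}
```

View pics/top0.png

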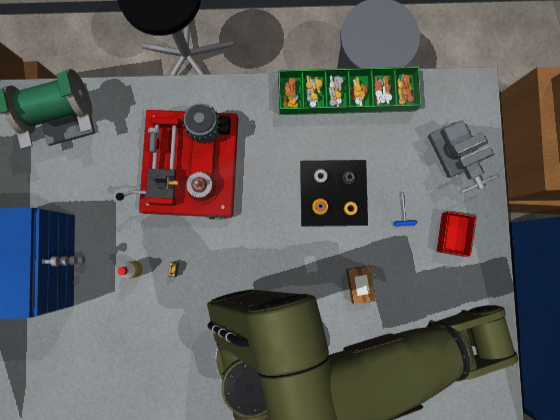

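View pics/side0.png

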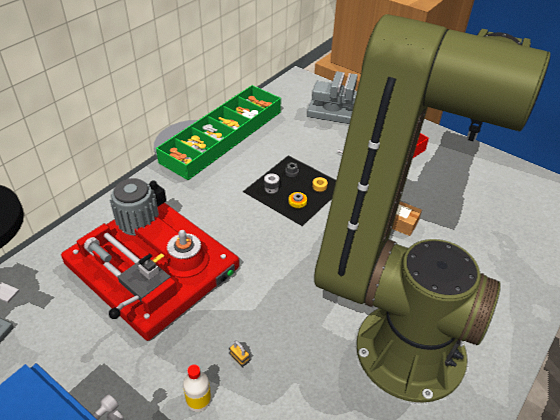

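View pics/wrist0.png

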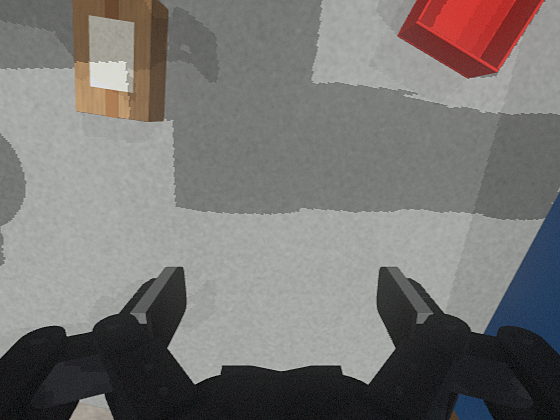

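The top view shows the mat at (333,193). The bright steel ring at (321,176) is probably the collar, with the dark nut at (348,178), the brush at (320,206) and the spacer at (351,209). The spindle is near (201,184). I'll zoom in and compute positions.

```bash
cat > h.py <<'E'
import numpy as np
from plant import *
from scipy.spatial.transform import Rotation as R
def campose(name):
    i=camera_info(name)
    if name!='wrist': return i,i['pose']
    s=read_state();T=np.eye(4);q=s['ee_rot'];T[:3,:3]=R.from_quat([q[1],q[2],q[3],q[0]]).as_matrix();T[:3,3]=s['tcp_pos']
    return i,T@i['hand_eye']
def back(name,u,v,z,cp=None):
    i,P=cp or campose(name)
    d=P[:3,:3]@np.array([(u-i['cx'])/i['fx'],(v-i['cy'])/i['fy'],1.]);o=P[:3,3]
    return o+d*(z-o[2])/d[2]
def proj(name,p,cp=None):
    i,P=cp or campose(name)
    c=P[:3,:3].T@(np.array(p)-P[:3,3]);return i['fx']*c[0]/c[2]+i['cx'],i['fy']*c[1]/c[2]+i['cy']
E
python3 - <<'E'
from h import *
import cv2
for n,u,v,z in [('top',321,176,.045),('top',348,178,.031),('top',320,206,.033),('top',351,209,.023),('top',201,184,.158),('top',334,193,.003)]: print(u,v,back(n,u,v,z))
t=cv2.imread('pics/top0.png')
a=cv2.resize(t[140:240,120:250],None,fx=4,fy=4,interpolation=cv2.INTER_CUBIC);cv2.imwrite('pics/c1.png',a)
a=cv2.resize(t[150:235,290:420],None,fx=5,fy=5,interpolation=cv2.INTER_CUBIC);cv2.imwrite('pics/c2.png',a)
s=cv2.imread('pics/side0.png')
a=cv2.resize(s[150:320,60:340],None,fx=2.8,fy=2.8,interpolation=cv2.INTER_CUBIC);cv2.imwrite('pics/c3.png',a)
E
```

```text
321 176 [ 0.57765725 -0.23026551  0.045     ]
348 178 [ 0.57099078 -0.31960907  0.031     ]
320 206 [ 0.481666   -0.22472922  0.033     ]
351 209 [ 0.47001308 -0.32641883  0.023     ]
201 184 [0.54433768 0.13844786 0.158     ]
334 193 [ 0.52668515 -0.27607435  0.003     ]
```

View pics/c1.png

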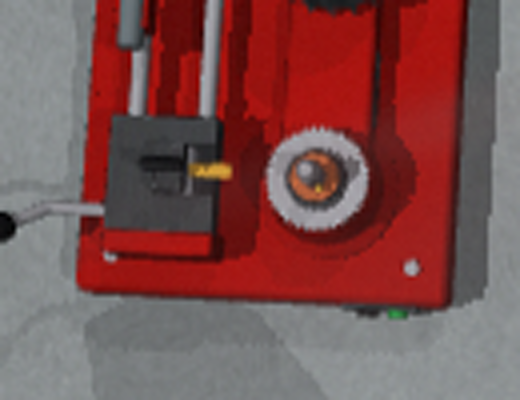

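View pics/c2.png

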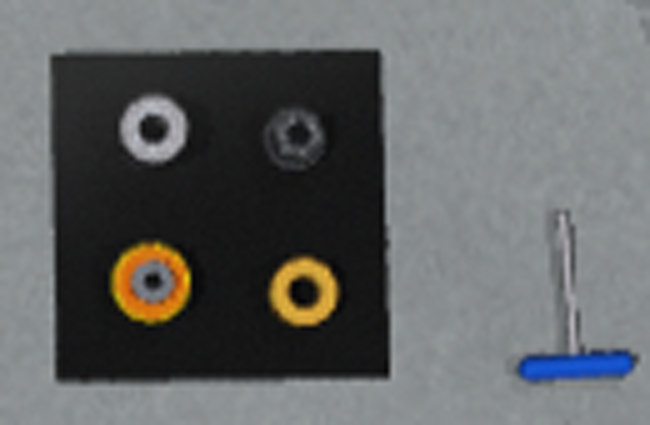

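View pics/c3.png

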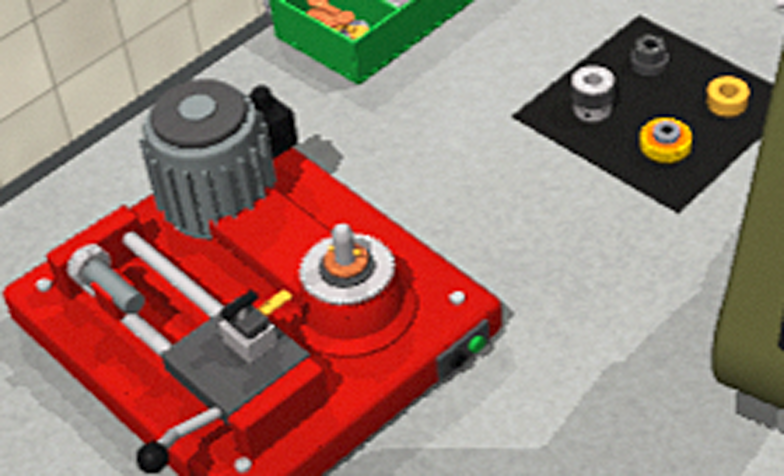

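```bash
python3 -m handwheel '[[[0.04,0.028,0],[0,0,0]],[[0.04,0.028,0],[0,0,0]],[[0.04,0.028,0],[0,0,0]],[[0.04,0.028,0],[0,0,0]],[[0.04,0.028,0],[0,0,0]],[[0.04,0.028,0],[0,0,0]],[[0.04,0.028,0],[0,0,0]],[[0.04,0.028,0],[0,0,0]],[[0.04,0.028,0],[0,0,0]],[[0.04,0.028,0],[0,0,0]]]' 1 ; python3 -m handwheel '[[[0.03,0.02,-0.02],[0,0,0]],[[0,0,-0.02],[0,0,0]],[[0,0,0],[0,0,0]],[[0,0,0],[0,0,0]]]'
python3 - <<'E'
from h import *
import cv2
s=read_state();print(s['tcp_pos'],s['q'],s['ft_force'])
cv2.imwrite("pics/w1.png",get_image("wrist")[:,:,::-1])
print(proj('wrist',[.578,-.230,.045]))
E
```

```text
t: 1.15
tcp_pos: [0.5496, -0.2481, 0.2311]
ee_rot: [-0.0, 0.991, 0.136, -0.0]
ft_force: [-0.8, -1.7, 0.1]
finger_gap: 0.0851
t: 1.55
tcp_pos: [0.5779, -0.23, 0.1916]
ee_rot: [-0.0, 0.991, 0.136, -0.0]
ft_force: [-0.4, 0.3, 1.1]
finger_gap: 0.0856
[ 0.57792519 -0.22996992  0.19158444] [-4.37555902e-01  4.92542836e-01  1.34780578e+00 -9.32456856e-05
  1.30171997e+00  8.60840898e-01] [-0.39005319  0.31208508  1.14731533]
(np.float64(280.64042015897576), np.float64(197.3949070062999))
```

View pics/w1.png

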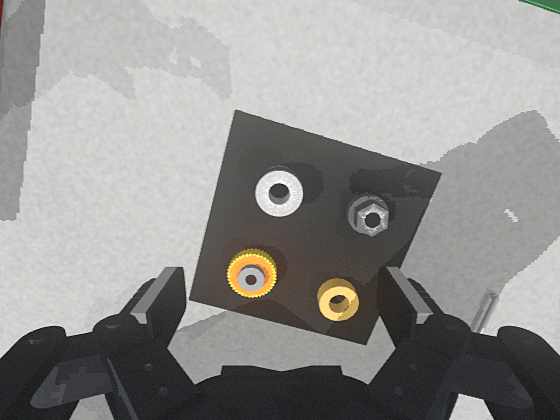

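The wrist view shows the collar top at about (279,193). The nut is at (370,215), the brush at (252,275) and the spacer at (338,299). I'll fit the ring's outer edge.

Run:
```python
from h import *
import cv2
im=cv2.imread("pics/w1.png");g=cv2.cvtColor(im,cv2.COLOR_BGR2GRAY)
m=np.zeros_like(g);m[160:225,245:312]=(g[160:225,245:312]>130)*255
cs,_=cv2.findContours(m,cv2.RETR_CCOMP,cv2.CHAIN_APPROX_NONE)
for c in cs:
    if len(c)>20:
        e=cv2.fitEllipse(c);print(e,back('wrist',*e[0],.045))
t=cv2.imread("pics/top0.png");g=cv2.cvtColor(t,cv2.COLOR_BGR2GRAY)
m=np.zeros_like(g);m[165:190,310:335]=(g[165:190,310:335]>100)*255
cs,_=cv2.findContours(m,cv2.RETR_CCOMP,cv2.CHAIN_APPROX_NONE)
for c in cs:
    if len(c)>10:
        e=cv2.fitEllipse(c);print('top',e,back('top',*e[0],.045))
cv2.imwrite('pics/w1c.png',cv2.resize(im[150:240,230:330],None,fx=6,fy=6,interpolation=cv2.INTER_CUBIC))
```

```text
((278.6972961425781, 193.1611785888672), (45.12544631958008, 47.16615295410156), 95.91321563720703) [ 0.58137113 -0.22721189  0.045     ]
((278.2551574707031, 193.10511779785156), (20.470983505249023, 22.44844627380371), 26.34333610534668) [ 0.58131307 -0.22680752  0.045     ]
top ((320.2497253417969, 175.1873321533203), (12.06212329864502, 12.55457878112793), 36.26832580566406) [ 0.58037764 -0.22794403  0.045     ]
top ((320.2405700683594, 175.5), (6.934159755706787, 7.004167079925537), 0.0) [ 0.57935801 -0.22787626  0.045     ]
```

View pics/w1c.png

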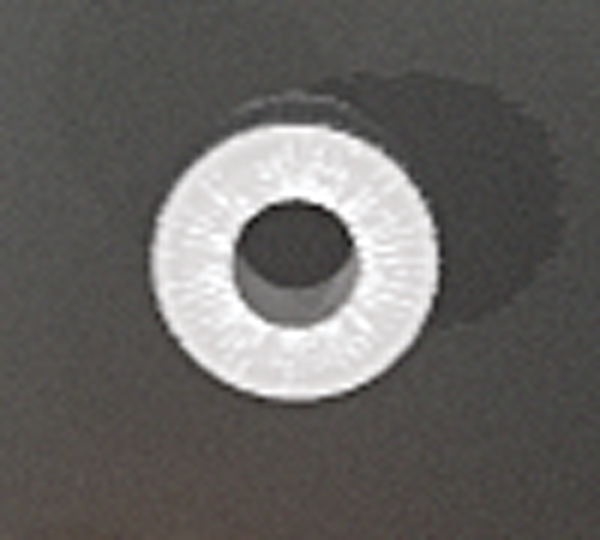

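```bash
python3 -m handwheel '[[[0.003,0.0027,-0.02],[0,0,0]],[[0,0,-0.03],[0,0,0]],[[0,0,-0.03],[0,0,0]],[[0,0,-0.03],[0,0,0]],[[0,0,-0.03],[0,0,0]],[[0,0,-0.02],[0,0,0]],[[0,0,-0.0125],[0,0,0]],[[0,0,-0.007],[0,0,0]],[[0,0,0],[0,0,0]]]'
python3 - <<'E'
from h import *
import cv2
cv2.imwrite("pics/w2.png",get_image("wrist")[:,:,::-1])
E
```

```text
t: 2.5
tcp_pos: [0.5812, -0.2273, 0.0121]
ee_rot: [0.0, 0.991, 0.136, 0.0]
ft_force: [0.3, 0.0, 0.5]
finger_gap: 0.0854
```

View pics/w2.png

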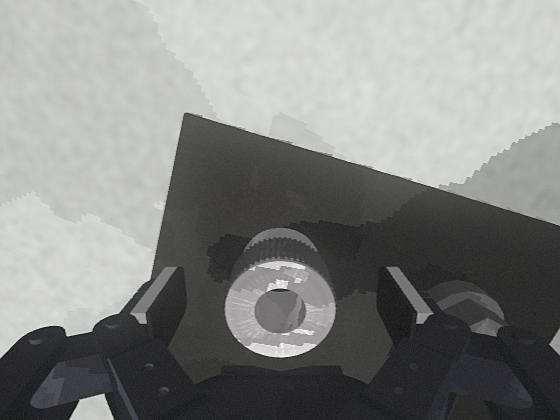

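The collar top is at (280,309), centred between the pads. Closing the gripper.

```bash
python3 -m handwheel '[[[0,0,0],[0,0,0]],[[0,0,0],[0,0,0]],[[0,0,0],[0,0,0]],[[0,0,0],[0,0,0]],[[0,0,0],[0,0,0]],[[0,0,0],[0,0,0]],[[0,0,0],[0,0,0]]]' 0 70
python3 - <<'E'
from h import *
import cv2
im=get_image("wrist")[:,:,::-1].copy()
cv2.imwrite("pics/w3.png",im)
p=read_state()['tcp_pos'];print(proj('wrist',[p[0],p[1],.045]))
E
```

```text
t: 3.25
tcp_pos: [0.5816, -0.2271, 0.0127]
ee_rot: [0.0, 0.991, 0.136, 0.001]
ft_force: [-1.2, 0.7, 6.4]
finger_gap: 0.0429
(np.float64(281.14983820120517), np.float64(309.31474489908936))
```

View pics/w3.png

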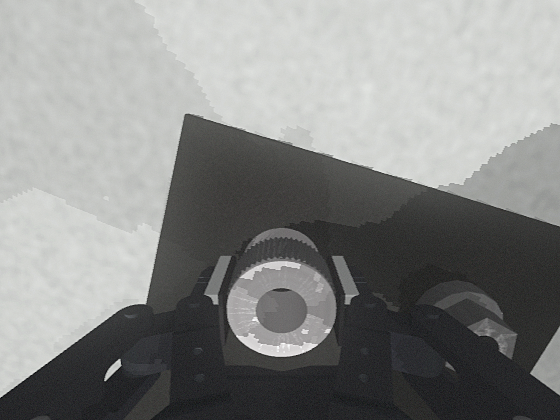

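```bash
python3 -m handwheel '[[[0,0,0.01],[0,0,0]],[[0,0,0.025],[0,0,0]],[[0,0,0.035],[0,0,0]],[[0,0,0.04],[0,0,0]],[[0,0,0.04],[0,0,0]],[[0,0,0.035],[0,0,0]],[[0,0,0.025],[0,0,0]]]'; python3 -m handwheel '[[[-0.008,0.025,0],[0,0,0]],[[-0.012,0.036,0],[0,0,0]],[[-0.012,0.042,0],[0,0,0]],[[-0.012,0.042,0],[0,0,0]],[[-0.012,0.042,0],[0,0,0]],[[-0.012,0.042,0],[0,0,0]],[[-0.012,0.042,0],[0,0,0]],[[-0.012,0.036,0],[0,0,0]],[[-0.009,0.025,0],[0,0,0]],[[-0.004,0.014,0],[0,0,0]]]'; python3 -m handwheel '[[[0,0,0],[0,0,0]],[[0,0,0],[0,0,0]]]'
python3 - <<'E'
from h import *
import cv2
s=read_state();print(s['tcp_pos'],s['q'],s['ft_force'],campose('wrist')[1].tolist())
im=get_image("wrist")[:,:,::-1].copy()
cv2.imwrite("pics/w4.png",im)
print(proj('wrist',[.544,.138,.158]))
E
```

```text
t: 4.0
tcp_pos: [0.5812, -0.227, 0.2251]
ee_rot: [0.001, 0.991, 0.136, 0.001]
ft_force: [-0.8, -0.1, -2.9]
finger_gap: 0.0424
t: 5.0
tcp_pos: [0.4752, 0.1207, 0.2223]
ee_rot: [-0.0, 0.991, 0.137, 0.0]
ft_force: [0.3, 0.1, -3.2]
finger_gap: 0.0428
t: 5.2
tcp_pos: [0.4764, 0.1185, 0.2219]
ee_rot: [0.0, 0.991, 0.136, 0.0]
ft_force: [1.0, 0.0, -2.9]
finger_gap: 0.0425
[0.47638372 0.11853186 0.22193407] [ 1.69368663e-01  1.76323576e-01  1.69632762e+00 -2.71471275e-04
  1.26881988e+00  1.46737171e+00] [ 1.0198859   0.02855945 -2.93825925] [[0.26969839576826915, -0.9229775046111327, -0.2745456269945425, 0.5465327651209965], [-0.9629448235757283, -0.25844374142496973, -0.07709798484377327, 0.1382143640664696], [0.00020510662931903402, 0.28516549317907963, -0.958478272800798, 0.3650018718020527], [0.0, 0.0, 0.0, 1.0]]
(np.float64(279.59958058059925), np.float64(118.9359001319138))
```

View pics/w4.png

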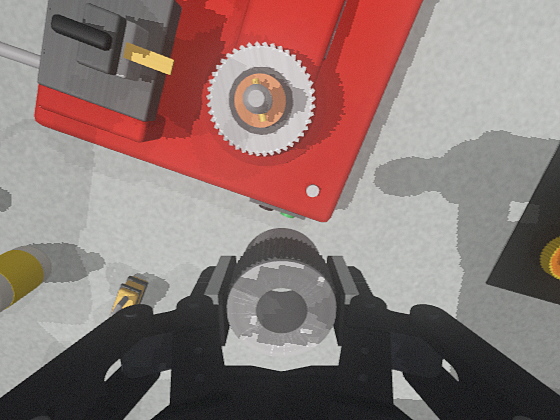

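Run:
```python
import cv2
im=cv2.imread("pics/w4.png")
cv2.imwrite('pics/w4c.png',cv2.resize(im[40:160,200:320],None,fx=5,fy=5,interpolation=cv2.INTER_CUBIC))
```

```text
(no output)
```

View pics/w4c.png

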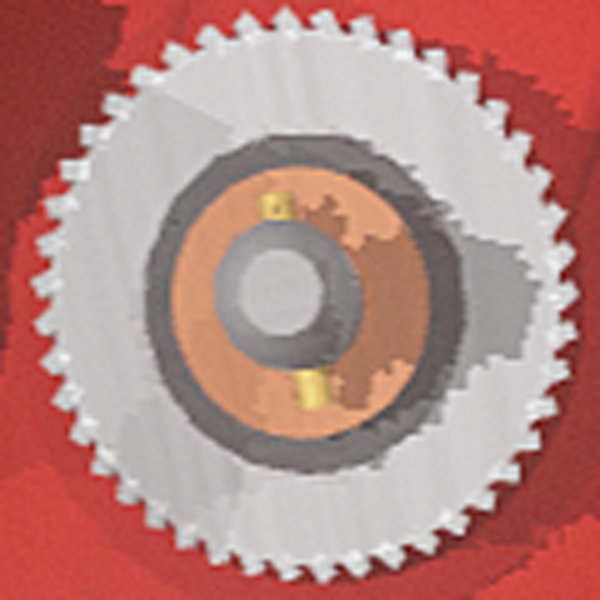

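The nose's top disc is at (256.2,98). The pin ends are near (255.4,78.4) and (262.8,121.6).

Run:
```python
from h import *
f=lambda u,v,z:back('wrist',200+u/5-.4,40+v/5-.4,z)
for z in(.156,.158,.160):print(f(281,290,z))
a,b=f(277,196,.132),f(313,404,.132);print(a,b,(a+b)/2,np.linalg.norm(a-b),np.degrees(np.arctan2(*(a-b)[1::-1])))
print('ring',f(302,302,.12), 'cutter',f(306,297,.108))
# side: nose top in c3 approx (342,228)
n=np.array(f(281,290,.158));print('side px pred',proj('side',n),'seen',60+342/2.8,150+228/2.8,'top pred',proj('top',n))
import cv2
t=cv2.imread('pics/side0.png');cv2.imwrite('pics/c5.png',cv2.resize(t[220:270,155:215],None,fx=10,fy=10,interpolation=cv2.INTER_CUBIC))
```

```text
[0.55209076 0.15524833 0.156     ]
[0.5520388  0.15508169 0.158     ]
[0.55198684 0.15491506 0.16      ]
[0.56404104 0.16069187 0.132     ] [0.53950197 0.14931774 0.132     ] [0.55177151 0.1550048  0.132     ] 0.027046941177917824 24.868238257407416
ring [0.55226457 0.15496355 0.12      ] cutter [0.55338473 0.15540438 0.108     ]
side px pred (np.float64(181.230038058348), np.float64(231.23149418143294)) seen 182.14285714285717 231.42857142857144 top pred (np.float64(195.34460317546342), np.float64(181.58045039424408))
```

View pics/c5.png

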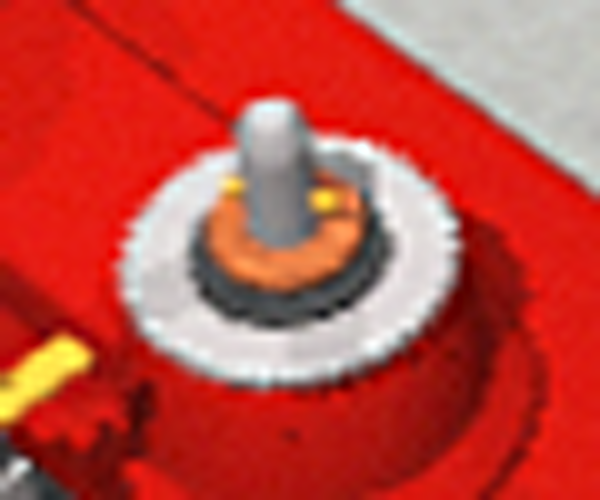

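```bash
python3 -m handwheel '[[[0.015,0.007,0],[0,0,0]],[[0.023,0.011,0],[0,0,0]],[[0.023,0.011,0],[0,0,0]],[[0.0146,0.0075,0],[0,0,0]],[[0,0,-0.01],[0,0,0]],[[0,0,-0.02],[0,0,0]],[[0,0,-0.015],[0,0,0]],[[0,0,0],[0,0,0]],[[0,0,0],[0,0,0]]]'
python3 - <<'E'
from h import *
import cv2
s=read_state();print(s['tcp_pos'],s['q'],s['ft_force'])
cv2.imwrite("pics/w5.png",get_image("wrist")[:,:,::-1])
t=get_image("side")[:,:,::-1];cv2.imwrite('pics/s5.png',cv2.resize(t[150:300,100:300],None,fx=4,fy=4,interpolation=cv2.INTER_CUBIC))
E
```

```text
t: 6.15
tcp_pos: [0.5518, 0.1548, 0.177]
ee_rot: [0.0, 0.991, 0.136, -0.0]
ft_force: [1.0, 0.9, -1.5]
finger_gap: 0.0425
[0.55178035 0.15479785 0.1769831 ] [ 2.09618540e-01  3.99227272e-01  1.51761404e+00 -3.83412080e-05
  1.22506285e+00  1.50850148e+00] [ 1.04338874  0.89688992 -1.48600642]
```

View pics/w5.png

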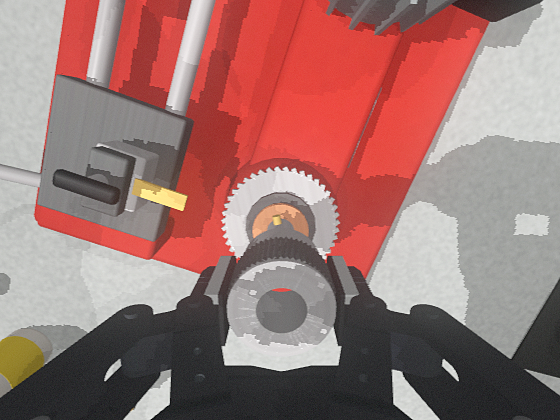

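View pics/s5.png

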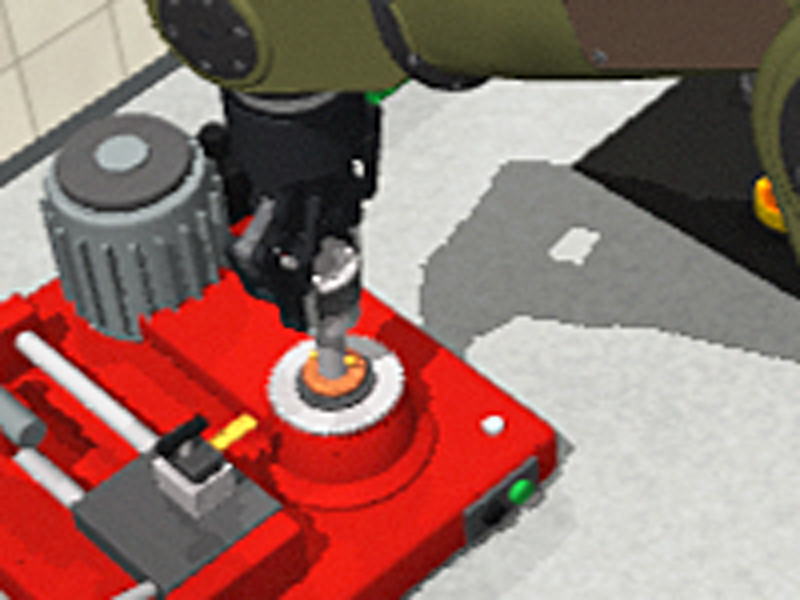

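The collar is above the nose and in line with it. I'll descend gently.

```bash
python3 -m handwheel '[[[0,0,-0.004],[0,0,0]],[[0,0,-0.004],[0,0,0]],[[0,0,-0.003],[0,0,0]],[[0,0,-0.003],[0,0,0]],[[0,0,0],[0,0,0]]]';python3 -m handwheel '[[[0,0,-0.003],[0,0,0]],[[0,0,-0.003],[0,0,0]],[[0,0,-0.003],[0,0,0]],[[0,0,-0.003],[0,0,0]],[[0,0,-0.003],[0,0,0]],[[0,0,0],[0,0,0]]]'
```

```text
t: 6.75
tcp_pos: [0.5516, 0.1555, 0.1622]
ee_rot: [0.0, 0.991, 0.136, -0.0]
ft_force: [-0.2, 0.1, -3.4]
finger_gap: 0.0429
t: 7.35
tcp_pos: [0.5516, 0.1555, 0.1473]
ee_rot: [0.0, 0.991, 0.136, -0.0]
ft_force: [0.5, -0.1, -3.1]
finger_gap: 0.0427
```

Over the nose with no contact force. Next I'll lower onto the pin.

```bash
python3 -m handwheel '[[[0,0,-0.002],[0,0,0]],[[0,0,-0.002],[0,0,0]],[[0,0,0],[0,0,0]]]';python3 -m handwheel '[[[0,0,-0.001],[0,0,0]],[[0,0,0],[0,0,0]]]';python3 -m handwheel '[[[0,0,-0.001],[0,0,0]],[[0,0,0],[0,0,0]]]'
```

```text
t: 7.65
tcp_pos: [0.5517, 0.1555, 0.1435]
ee_rot: [0.0, 0.991, 0.136, -0.0]
ft_force: [-0.0, 0.1, -3.4]
finger_gap: 0.0425
t: 7.85
tcp_pos: [0.5518, 0.1555, 0.1427]
ee_rot: [0.0, 0.991, 0.136, -0.0]
ft_force: [-0.3, 0.2, -3.4]
finger_gap: 0.0427
t: 8.05
tcp_pos: [0.5518, 0.1556, 0.1418]
ee_rot: [-0.0, 0.991, 0.136, 0.0]
ft_force: [1.3, 0.1, -3.7]
finger_gap: 0.0427
```

```bash
python3 -m handwheel '[[[0,0,-0.001],[0,0,0]],[[0,0,0],[0,0,0]]]';python3 -m handwheel '[[[0,0,-0.001],[0,0,0]],[[0,0,0],[0,0,0]]]'
```

```text
t: 8.25
tcp_pos: [0.552, 0.1556, 0.1414]
ee_rot: [-0.0, 0.991, 0.136, 0.0]
ft_force: [-2.1, -0.3, 3.5]
finger_gap: 0.0425
t: 8.45
tcp_pos: [0.5521, 0.1556, 0.1411]
ee_rot: [-0.0, 0.991, 0.136, 0.001]
ft_force: [-5.6, -1.8, 11.1]
finger_gap: 0.0425
```

The collar is resting on the pin with about 11 N. I'll turn in small steps and watch z, force and moment.

```bash
P='import sys
from plant import *
s=read_state();print(s["tcp_pos"][2].round(4),"torque",s["torque"].round(2),"q6",s["q"][5].round(3))'
python3 -m handwheel '[[[0,0,0],[0,0,0.08]],[[0,0,0],[0,0,0.08]],[[0,0,0],[0,0,0.08]]]'; python3 -c "$P"
python3 -m handwheel '[[[0,0,0],[0,0,0.08]],[[0,0,0],[0,0,0.08]],[[0,0,0],[0,0,0.08]]]'; python3 -c "$P"
```

```text
t: 8.75
tcp_pos: [0.5525, 0.1558, 0.1412]
ee_rot: [-0.0, 0.967, 0.255, 0.001]
ft_force: [-0.4, 0.1, 9.1]
finger_gap: 0.0423
0.1412 torque [ 0.06  0.14 -0.17] q6 1.266
t: 9.05
tcp_pos: [0.5526, 0.1559, 0.1412]
ee_rot: [0.0, 0.929, 0.369, 0.002]
ft_force: [-0.8, 1.4, 9.5]
finger_gap: 0.0428
0.1412 torque [ 0.25  0.15 -0.06] q6 1.026
```

```bash
cat > p.py <<'E'
from plant import *
s=read_state();print("    z",s["tcp_pos"][2].round(4),"Fz",s["ft_force"][2].round(1),"torque",s["torque"].round(2),"q6",s["q"][5].round(3))
E
python3 -m handwheel '[[[0,0,0],[0,0,0.08]],[[0,0,0],[0,0,0.08]]]' >/dev/null; python3 p.py
python3 -m handwheel '[[[0,0,0],[0,0,0.08]],[[0,0,0],[0,0,0.08]]]'>/dev/null; python3 p.py
python3 -m handwheel '[[[0,0,0],[0,0,0.08]],[[0,0,0],[0,0,0.08]]]'>/dev/null; python3 p.py
python3 -m handwheel '[[[0,0,0],[0,0,0.08]],[[0,0,0],[0,0,0.08]]]'; python3 p.py
```

```text
z 0.1412 Fz 8.9 torque [ 0.2   0.15 -0.04] q6 0.866
    z 0.1412 Fz 10.2 torque [ 0.23  0.21 -0.11] q6 0.706
    z 0.1412 Fz 8.7 torque [ 0.31  0.26 -0.12] q6 0.546
t: 9.85
tcp_pos: [0.5525, 0.156, 0.1412]
ee_rot: [0.001, 0.766, 0.643, 0.001]
ft_force: [-0.6, 1.3, 9.0]
finger_gap: 0.0425
    z 0.1412 Fz 9.0 torque [ 0.3   0.2  -0.06] q6 0.386
```

```bash
python3 -m handwheel '[[[0,0,0],[0,0,0.08]],[[0,0,0],[0,0,0.08]]]' >/dev/null; python3 p.py
python3 -m handwheel '[[[0,0,0],[0,0,0.08]],[[0,0,0],[0,0,0.08]]]'>/dev/null; python3 p.py
python3 -m handwheel '[[[0,0,0],[0,0,0.08]],[[0,0,0],[0,0,0.08]]]'; python3 p.py
```

```text
z 0.1412 Fz 9.8 torque [ 0.44  0.35 -0.12] q6 0.226
    z 0.1412 Fz 9.2 torque [ 0.48  0.48 -0.07] q6 0.066
t: 10.45
tcp_pos: [0.5523, 0.1561, 0.1412]
ee_rot: [0.001, 0.591, 0.806, 0.001]
ft_force: [-3.9, 1.7, 10.2]
finger_gap: 0.0424
    z 0.1412 Fz 10.2 torque [ 0.45  0.53 -0.11] q6 -0.094
```

```bash
python3 -m handwheel '[[[0,0,0],[0,0,0.08]],[[0,0,0],[0,0,0.08]]]' >/dev/null; python3 p.py
python3 -m handwheel '[[[0,0,0],[0,0,0.08]],[[0,0,0],[0,0,0.08]]]'>/dev/null; python3 p.py
python3 -m handwheel '[[[0,0,0],[0,0,0.08]],[[0,0,0],[0,0,0.08]]]'; python3 p.py
```

```text
z 0.1412 Fz 10.4 torque [ 0.42  0.67 -0.09] q6 -0.254
    z 0.1411 Fz 10.0 torque [ 0.26  0.71 -0.09] q6 -0.414
t: 11.05
tcp_pos: [0.5521, 0.1561, 0.1411]
ee_rot: [0.001, 0.383, 0.924, 0.001]
ft_force: [-4.3, 2.6, 10.8]
finger_gap: 0.0426
    z 0.1411 Fz 10.8 torque [ 0.5   0.75 -0.11] q6 -0.574
```

```bash
python3 -m handwheel '[[[0,0,0],[0,0,0.08]],[[0,0,0],[0,0,0.08]]]' >/dev/null; python3 p.py
python3 -m handwheel '[[[0,0,0],[0,0,0.08]],[[0,0,0],[0,0,0.08]]]'>/dev/null; python3 p.py
python3 -m handwheel '[[[0,0,0],[0,0,0.08]],[[0,0,0],[0,0,0.08]]]'; python3 p.py
```

```text
z 0.1405 Fz 3.6 torque [0.19 0.41 0.02] q6 -0.734
    z 0.1397 Fz -2.3 torque [0.1  0.06 0.03] q6 -0.894
t: 11.65
tcp_pos: [0.5516, 0.1555, 0.1395]
ee_rot: [-0.0, 0.152, 0.988, -0.0]
ft_force: [-0.4, 0.2, -2.2]
finger_gap: 0.0425
    z 0.1395 Fz -2.2 torque [-0.01  0.04 -0.02] q6 -1.054
```

It started dropping near q6 = -0.73 and is now free of load at z = 0.1395. I'll lower it gently.

```bash
python3 -m handwheel '[[[0,0,-0.001],[0,0,0]],[[0,0,0],[0,0,0]]]' >/dev/null; python3 p.py
python3 -m handwheel '[[[0,0,-0.001],[0,0,0]],[[0,0,0],[0,0,0]]]'; python3 p.py
```

```text
z 0.1384 Fz -3.4 torque [-0.01  0.04 -0.05] q6 -1.049
t: 12.05
tcp_pos: [0.5517, 0.1556, 0.1375]
ee_rot: [-0.0, 0.154, 0.988, -0.0]
ft_force: [-1.9, 0.3, -4.0]
finger_gap: 0.0424
    z 0.1375 Fz -4.0 torque [ 0.03  0.23 -0.01] q6 -1.05
```

```bash
python3 -m handwheel '[[[0,0,-0.0015],[0,0,0]],[[0,0,-0.0015],[0,0,0]],[[0,0,0],[0,0,0]]]' >/dev/null; python3 p.py
python3 -m handwheel '[[[0,0,-0.0015],[0,0,0]],[[0,0,-0.0015],[0,0,0]],[[0,0,0],[0,0,0]]]'; python3 p.py
```

```text
z 0.1345 Fz -3.9 torque [ 0.04  0.23 -0.05] q6 -1.051
t: 12.65
tcp_pos: [0.5517, 0.1555, 0.1315]
ee_rot: [-0.0, 0.154, 0.988, -0.0]
ft_force: [-1.8, 0.3, -4.1]
finger_gap: 0.0424
    z 0.1315 Fz -4.1 torque [ 0.04  0.33 -0.01] q6 -1.051
```

```bash
python3 -m handwheel '[[[0,0,-0.0015],[0,0,0]],[[0,0,-0.0015],[0,0,0]],[[0,0,0],[0,0,0]]]' >/dev/null; python3 p.py
python3 -m handwheel '[[[0,0,-0.001],[0,0,0]],[[0,0,-0.001],[0,0,0]],[[0,0,0],[0,0,0]]]'; python3 p.py
python3 -m handwheel '[[[0,0,-0.001],[0,0,0]],[[0,0,0],[0,0,0]]]'; python3 p.py
```

```text
z 0.1289 Fz 1.4 torque [ 0.04  0.79 -0.04] q6 -1.051
t: 13.25
tcp_pos: [0.5517, 0.1556, 0.1274]
ee_rot: [0.0, 0.154, 0.988, 0.0]
ft_force: [-7.2, -0.6, 4.8]
finger_gap: 0.0421
    z 0.1274 Fz 4.8 torque [-0.04  1.13 -0.03] q6 -1.051
t: 13.45
tcp_pos: [0.5518, 0.1556, 0.1265]
ee_rot: [0.0, 0.154, 0.988, 0.0]
ft_force: [-7.6, -0.8, 6.9]
finger_gap: 0.0423
    z 0.1265 Fz 6.9 torque [-0.11  1.24 -0.  ] q6 -1.051
```

```bash
python3 -m handwheel '[[[-0.0005,0,-0.001],[0,0,0]],[[0,0,0],[0,0,0]]]'; python3 p.py
python3 -m handwheel '[[[0,0,-0.001],[0,0,0]],[[0,0,0],[0,0,0]]]'; python3 p.py
python3 -m handwheel '[[[0,0,-0.001],[0,0,0]],[[0,0,0],[0,0,0]]]'; python3 p.py
```

```text
t: 13.65
tcp_pos: [0.5517, 0.1556, 0.1257]
ee_rot: [0.001, 0.154, 0.988, 0.0]
ft_force: [-2.6, -0.6, 5.4]
finger_gap: 0.0427
    z 0.1257 Fz 5.4 torque [-0.14  0.68 -0.07] q6 -1.051
t: 13.85
tcp_pos: [0.5518, 0.1556, 0.1256]
ee_rot: [0.001, 0.154, 0.988, 0.0]
ft_force: [-9.7, -1.6, 15.0]
finger_gap: 0.0425
    z 0.1256 Fz 15.0 torque [-0.38  1.5   0.02] q6 -1.051
t: 14.05
tcp_pos: [0.5519, 0.1556, 0.1256]
ee_rot: [0.001, 0.154, 0.988, 0.0]
ft_force: [-14.6, -3.4, 24.4]
finger_gap: 0.0426
    z 0.1256 Fz 24.4 torque [-0.59  2.28 -0.03] q6 -1.051
```

The z position has stopped at 0.1256 while the force climbs to 24 N, so it is on the seat. I'll relieve some side load, raise the grip a little and check by camera.

```bash
python3 -m handwheel '[[[-0.0008,0,0],[0,0,0]],[[0,0,0],[0,0,0]],[[0,0,0],[0,0,0]],[[0,0,0],[0,0,0]]]' 0 90; python3 p.py
python3 - <<'E'
from h import *
import cv2
cv2.imwrite("pics/w6.png",get_image("wrist")[:,:,::-1])
t=get_image("side")[:,:,::-1];cv2.imwrite('pics/s6.png',cv2.resize(t[150:300,100:300],None,fx=4,fy=4,interpolation=cv2.INTER_CUBIC))
E
```

```text
t: 14.45
tcp_pos: [0.5518, 0.1556, 0.1256]
ee_rot: [0.002, 0.154, 0.988, 0.001]
ft_force: [-8.4, -2.8, 22.2]
finger_gap: 0.0424
    z 0.1256 Fz 22.2 torque [-0.53  1.26 -0.  ] q6 -1.051
```

View pics/w6.png

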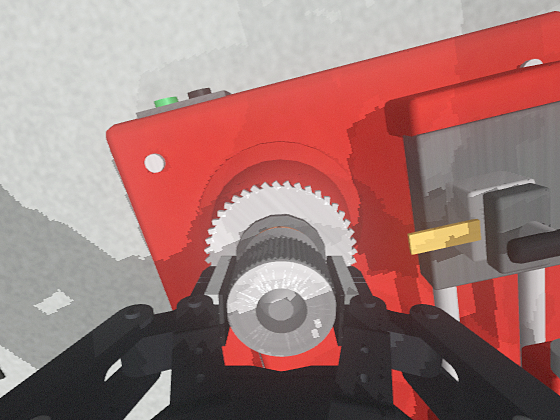

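View pics/s6.png

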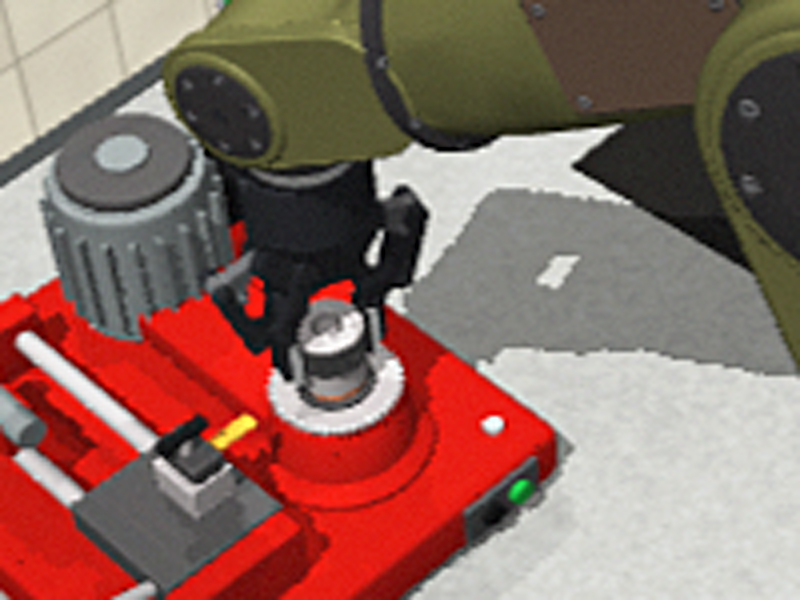

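Run:
```python
import cv2
from h import *
a=cv2.imread('pics/w6.png')[205:365,215:350];cv2.imwrite('pics/w6c.png',cv2.resize(a,None,fx=4.5,fy=3.7,interpolation=cv2.INTER_CUBIC)[:600])
q=read_state()['ee_rot'];print(np.degrees(np.arccos(-R.from_quat([q[1],q[2],q[3],q[0]]).as_matrix()[2,2])))
```

```text
0.27563469686286113
```

View pics/w6c.png

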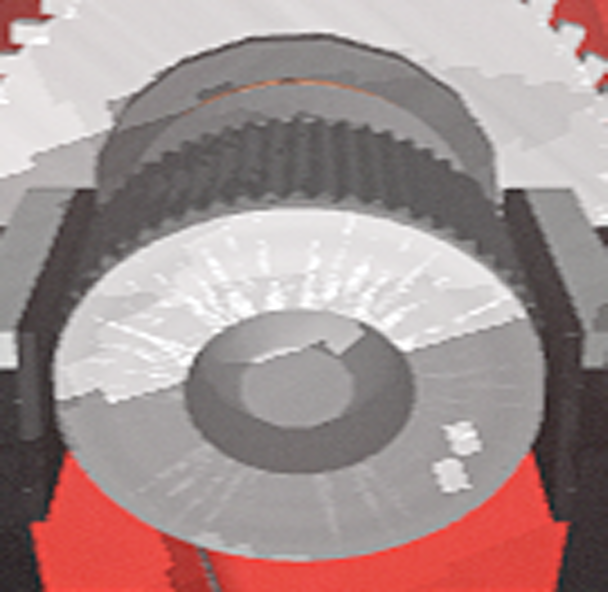

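The nose end sits up inside the collar's top, but the collar is pushed about 1 mm towards +x (Fx = -8 N), which would explain the thin copper sliver. I'll centre it and compare.

```bash
python3 -m handwheel '[[[-0.0008,-0.0003,0],[0,0,0]],[[-0.0007,0,-0.0005],[0,0,0]],[[0,0,0],[0,0,0]],[[0,0,0],[0,0,0]]]'; python3 p.py
python3 - <<'E'
from h import *
import cv2
a=get_image("wrist")[:,:,::-1][205:365,215:350];cv2.imwrite('pics/w7c.png',cv2.resize(a,None,fx=4.5,fy=3.7,interpolation=cv2.INTER_CUBIC))
E
```

```text
t: 14.95
tcp_pos: [0.5517, 0.1556, 0.1257]
ee_rot: [0.004, 0.154, 0.988, 0.001]
ft_force: [3.5, 0.2, 19.7]
finger_gap: 0.0423
    z 0.1257 Fz 19.7 torque [-0.05 -0.4  -0.03] q6 -1.051
```

View pics/w7c.png

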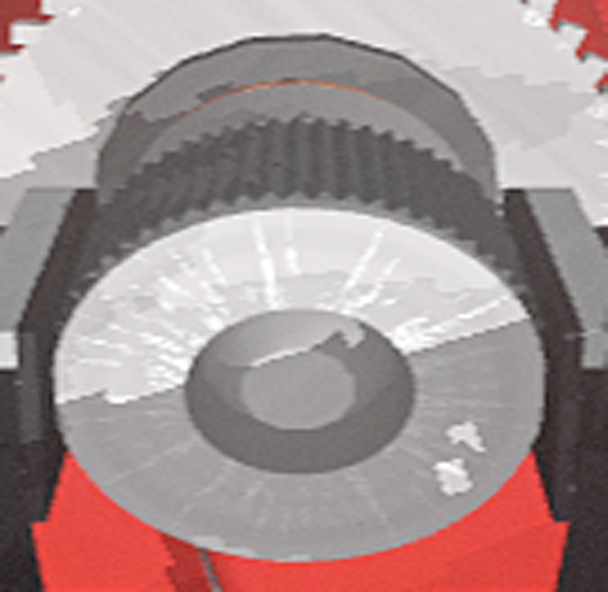

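The nose is flush and concentric to within a pixel, and the collar is held at rest against a hard stop. The spring force rose from about 5 to 10 N over the last 4 mm, as specified. One last still check, then I'll hand in.

```bash
python3 -m handwheel '[[[0.0004,0,-0.0002],[0,0,0]],[[0,0,0],[0,0,0]],[[0,0,0],[0,0,0]],[[0,0,0],[0,0,0]],[[0,0,0],[0,0,0]]]'
python3 - <<'E'
from h import *
import cv2
t=get_image("top")[:,:,::-1];cv2.imwrite('pics/t8.png',t)
s=read_state();print(s['tcp_pos'],s['ft_force'],abs(s['dq']).max())
print(sign_off())
E
```

```text
t: 15.5
tcp_pos: [0.5518, 0.1556, 0.1256]
ee_rot: [0.004, 0.154, 0.988, 0.001]
ft_force: [-0.9, 0.3, 22.1]
finger_gap: 0.0423
[0.55175869 0.15556023 0.12564846] [-0.75925348 -0.85872033 22.34119991] 0.0023172711991577234
the job is handed in; nothing more can be done
None
```

The collar is on the spindle, knurled end up, with its keyway over the cross pin. It is pressed home and still held there, so you can tighten the grub screw. I handed the job in at about 15.5 s of the 64 s allowed; no verdict is reported.

**What I did:** I gripped the collar on the mat and lowered it over the nose until it rested on the pin. I turned it under about 10 N until it dropped, roughly 130° from where it started. Then I lowered it onto the spring ring and pressed it to the seat.

**Last checks:**
- **Seated:** it came to a hard stop 15.7 mm below its height on the pin (16 mm expected). The ring's push rose from about 5 to 10 N over the last 4 mm.
- **Holding force:** it is pressed down with about 22 N at a grip setting of 90 N. It was at rest, with less than 1 N of side force.
- **Alignment:** the camera shows the nose end flush with the collar's top and centred to about 1 pixel. The gripper leans about 0.5° (limit 3.5°).

**Not fully explained:** a thin sliver of copper still shows under the edge of the collar in the wrist picture. I would not expect to see it with the collar fully down. It may be a chamfer on the skirt, but I didn't confirm that; the stop height and forces both say it is home.

**Not checked:** I took a final top view but did not look at it. I did not confirm by picture that the other parts stayed put, though nothing in the force readings I saw suggested the arm had touched them.

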